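# Seat the ejector pin in the mould block

### The arm

A 6-joint arm with a two-finger parallel gripper is mounted at the origin on a cart in front of the work surface, level with it; the furniture and walls round the work are solid. World frame = base frame: x ahead of the robot, y to its left, z up, the work surface at z = 0. Lengths are in m, angles in rad, forces in N, time in s.
With the tool pointing down it reaches from about 0.35 to 0.975 m from the base axis. Payload 4.9 kg.
Tool frame: the origin (TCP) lies between the finger pads, 19 mm behind the fingertips; this is the grasp point; z points along the fingers, y is the line along which they close (so a half turn about z gives the same grasp; the last joint's range is limited). The gripper opens to 85 mm and grips with 20 to 120 N. Pads are 22 mm wide; open, the fingers measure 114 mm over their backs; the gripper's body (76 mm by 85 mm) begins 54 mm behind the grasp point. The pads swing forward as they close: fully open they stand 13 mm farther back than shut.
Start: joints at [1.077, 0.053, 1.613, -0, 1.476, -0.119], TCP at [0.229, 0.582, 0.25] pointing down, gripper open.
Joint ranges: [-3.01, 3.01], [-1.01, 2.22], [0.06, 2.58], [-1.02, 4.17], [0.09, 2.62], [-3.14, 3.14]. Speed limits (rad/s): [2.57, 2.57, 3.14, 3.14, 3.14, 3.14].

### API

Orientations are given as a unit quaternion [w, x, y, z].
In Python, from plant import manip, grab_frame gives the robot as it stands.
- The arm moves only by the tool servo_tool, never from a script. Its argument "deltas" is a list that holds one entry, the list of rows, each a list of 5 numbers: the opening in per cent of the stroke, from 0 (shut) to 100 (fully open), then the shift along the world's x, y, z in m, then the turn about the world's z in degrees. A call has exactly 8 rows; each row shifts and turns the commanded pose from where the row before left it; what a row does not reach is not made up. A row lasts 1/10 s, in which the tool goes at most 50 mm and 8.59 degrees, less where a joint would pass 70% of its speed; a pose out of reach is approached as far as the arm can. A call is refused whole if a number of a shift passes 0.05 or a number of a turn 8.59, either way. A call with a gripper value outside its range is refused whole. The fingers move at their own pace and stop on an object; the grip force is fixed at half the most. Time passes only in rows, so rows that do not move let the fingers close, or fill a call up. It gives the time, the measured TCP pose, the force, the opening and the grip force at its end, in the units of the state.
- manip.state(): the state, without advancing time (a new reading comes with each control period).
- grab_frame(name): name is "side" or "top"; returns a dict with "pixels" (480x640x3 uint8, red, green, blue), "z_map" (480x640 float32, m along the optical axis (not along the pixel's ray), 0 where there is no reading), "fx", "fy", "cx", "cy" (pixels), "rvec" (rotation vector, rad) and "tvec" (3), from world to camera coordinates, as OpenCV has them. Camera axes: x right, y down, z forward; pixel columns grow to the right and rows downward; lengths in m; the calibration is good to about 2 mm. A picture is of the moment at which its call begins.
- manip.job_done(): hands the job in; it is judged then, once.
The state is a dict: "time": time; "joint_pos": joint angles; "joint_vel": joint speeds; "joint_efforts": joint torques, N m; "tool_pos": TCP position; "tool_rot": TCP orientation; "contact_force": force on the tool from outside, world axes, zero at the start; "ft_torque": the same for the moment, N m; "gripper_width": opening from 0.0 (shut) to 1.0 (fully open); "grasp_force": force on a finger pad.
Only numpy, scipy, OpenCV 4.12 (cv2) and the standard library are available. Lean on these libraries where they do the work, as an engineer would, in place of code of your own. Each camera call takes 0.05 s, during which the arm holds its last target. There are 200 camera calls.

### The job

Take the steel ejector pin from its rest, push its plain end between a third and half of its length into the bore of the mould block and let go; then take hold again nearer the head and push it on until the plunger inside has gone all the way back, pressing it firmly home with about 15 N. The pin must never bear on the block with more than 25 N; leave it in the bore, and leave the bottle, tin and tape roll alone.

Things in the scene. Friction and masses are not known exactly. Their poses are not given: they have to be found in the camera images.
- pin: Steel ejector pin, 260 mm long, 16 mm diameter, about 0.36 kg; the rear 10 mm is a flat head 24 mm wide, the plain end is chamfered 3 mm. Origin on its axis at mid-length, at about the centre of mass; x along the axis toward the plain end. Starts lying level on the rest, axis 195 mm above the bench, plain end to the robot's right; its middle 110 mm is free for fingers on both sides.
- pin_tip (a point): Centre of the pin's plain end; same axes as the pin.
- pin_head (a point): Centre of the rear face of the pin's head; same axes as the pin. Let go partway in the bore, the pin stays but its head droops by about 1 to 1.5 degrees; gripped while drooping it binds unless it is swung level first.
- pin_rest: Fixed aluminium rest that the pin lies on: base plate 200x70x12 mm, two V posts 14 mm thick, 150 mm apart, whose arms end about 203 mm above the bench. Origin under its centre, x along the pin it carries. The gap under the pin between the posts is 175 mm high. Between robot and work stands a fixed wooden stand, 422 mm tall, x 0.19 to 0.39, y -0.20 to 0.26 m: come round it or over it.
- block: Fixed steel mould block, 200 mm long, 64x64 mm in section, 233 to 297 mm above the bench, on a dark riser 170 mm long, 56 mm wide, and a foot plate 230x100x18 mm that stands out 15 mm in front of the bore's mouth. Origin on the bench under the mouth; x runs along the bore into the block, to the robot's right.
- bore_mouth (a point): Centre of the bore's mouth on the block's front face, 265 mm above the bench; x along the bore into the block, z up. The bore is level, smooth and oiled, 18 mm in diameter with a 3 mm chamfer at the mouth, and runs through the block. A plunger sits in it; the pin's tip meets it at an unknown depth between 155 and 179 mm.
- plunger (a joint): Stroke of the plunger in the bore, in m: 0 untouched, 0.008 all the way back; it stays where it is pushed. It gives way with about 4 N of friction; once back it bears on a stiff buffer (4 N per mm for 6 mm, then rigid). Its thin tail shows at the rear of the block.
- squeeze_bottle: White squeeze bottle, 58 mm wide, 180 mm tall, standing beyond the block; bystander. Origin under its centre.
- paste_tin: Round tin with a dark lid, 101 mm wide, 70 mm tall, standing beyond the block; bystander. Origin under its centre.
- tape_roll: Black roll of tape, 66 mm wide, 18 mm tall, lying beyond the rest and the block; bystander. Origin under its centre.

How it is judged:
On the way, in this order (a step that is already met when the one before it is completed fails the run):
1. the pin is partway in the bore (60 to 145 mm) and let go (x of pin_tip in the frame of bore_mouth between 0.06 and 0.145 m and angle between the x axis of pin and the x axis of bore_mouth, either way round below 0.08 rad and y of pin_tip in the frame of bore_mouth between -0.005 and 0.005 m and contact force between the fingers and pin below 0.3 N), for 0.2 s.
2. held again nearer the head (TCP within 100 mm of the head's face), the pin has the plunger all the way back and is pressed against it with more than 9 N (value of joint plunger above 0.0068 m and contact force between pin and block above 9 N and distance between the grasp point and pin_head below 0.1 m and contact force between the fingers and pin above 2 N), for 0.2 s.
At the end, for the whole second after the job is handed in: The plunger is pushed all the way back (more than 6.5 of its 8 mm), the pin lies in the bore more than 150 mm deep, in line with it within 0.06 rad, at rest and let go (value of joint plunger above 0.0065 m and x of pin_tip in the frame of bore_mouth above 0.15 m and angle between the x axis of pin and the x axis of bore_mouth, either way round below 0.06 rad and contact force between the fingers and pin below 0.3 N and linear speed of pin below 0.01 m/s); the robot touches nothing.
It fails at once if the pin bears on the block or its plunger with more than 25 N (contact force between pin and block above 25 N).
It fails at once if a bystander is moved more than 15 mm (distance of any of squeeze_bottle, paste_tin, tape_roll from where it was at the start of the episode above 0.015 m).
It also fails if it takes over 70 s, if anything falls off the work surface, if the arm or the gripper's body presses on something with over 40 N, if the wrist force passes 120 N, or if a joint passes its speed limit or range.

## Working session

There is one attempt and no reset: what is moved stays moved. The work goes in short steps, Python scripts to look and compute and a tool call to move; the robot and the scene stay as the last step left them, time stands still between calls to the robot, and variables do not carry over. Pictures are saved under pics/ and viewed, at most 10 in all, crops included, and the job is handed in when it is done.

Besides the shell and the picture viewer there is one more tool, called as name([rows], argument=value, ...), one row to a line, values as JSON. servo_tool: Moves the arm, as the interface text tells. Its arguments: {"type":"object","properties":{"deltas":{"type":"array"}},"required":["deltas"]}

```bash
ls; mkdir -p pics
cat > h.py <<'E'
import numpy as np, cv2
from plant import manip, grab_frame
def cloud(f):
    z=f["z_map"];v,u=np.mgrid[0:480,0:640]
    c=np.stack([(u-f["cx"])/f["fx"]*z,(v-f["cy"])/f["fy"]*z,z],-1)
    R=cv2.Rodrigues(np.array(f["rvec"],float))[0]
    P=(c-np.array(f["tvec"]).ravel())@R
    P[z==0]=np.nan
    return P
def save(f,n,box=None,s=1):
    im=f["pixels"][...,::-1]
    if box: im=im[box[1]:box[3],box[0]:box[2]]
    cv2.imwrite("pics/"+n,cv2.resize(im,None,fx=s,fy=s,interpolation=cv2.INTER_CUBIC))
E
python3 - <<'E'
from h import *
for n in("side","top"):
    f=grab_frame(n);save(f,n+"0.png");np.save(n+"0.npy",cloud(f))
    R=cv2.Rodrigues(np.array(f["rvec"],float))[0];print(n,f["fx"],-R.T@np.array(f["tvec"]).ravel(),R[2])
s=manip.state();print(s)
E
```

```text
pics
side 545.7063703085196 [1.29209277 0.73453808 1.38084615] [-0.46756416 -0.35695545 -0.80868199]
top 569.3494460113044 [0.47329198 0.20970269 1.44622252] [ 9.79783048e-02 -6.33922261e-04 -9.95188349e-01]
{'time': 0.1, 'joint_pos': array([ 1.07702128e+00,  5.33086591e-02,  1.61415846e+00,  1.86445199e-05,
        1.47595890e+00, -1.19008202e-01]), 'joint_vel': array([-2.12149879e-03, -1.80942809e-03, -3.90759786e-03,  1.03813990e-03,
       -6.94161600e-04,  5.42613294e-05]), 'joint_efforts': array([-7.68027519e-06, -3.94903529e+01, -3.71363211e+01, -9.50294861e-05,
        3.96339339e-03, -1.20664161e-06]), 'tool_pos': array([0.22853718, 0.58116106, 0.2488738 ]), 'tool_rot': array([-2.85336555e-04,  1.86289557e-01,  9.82494458e-01, -8.71189248e-04]), 'contact_force': array([ 1.0534029 ,  0.25644872, -0.12236138]), 'ft_torque': array([ 0.01948188, -0.03036107,  0.03031269]), 'grasp_force': 0.0, 'gripper_width': 1.0015312801444354}
```

View pics/side0.png

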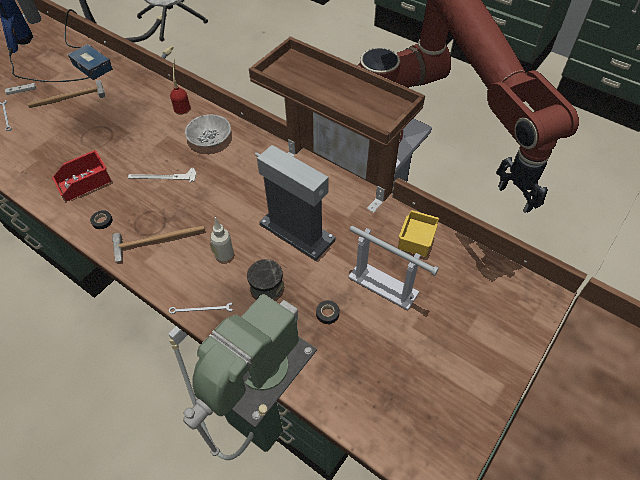

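View pics/top0.png

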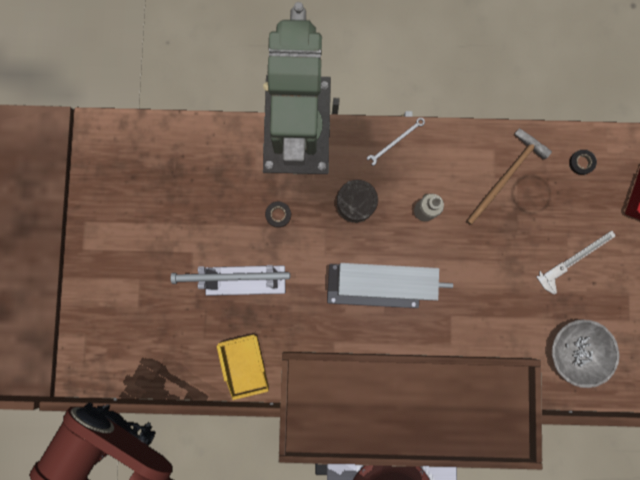

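The side view shows the pin on the rest, with its tip near (352,230), its head near (436,270), and the block's front face at about (320,190). The top view shows the pin from (172,278) to (290,275) and the block top from (340,272) to (439,290). Next I'll fit the axes from depth.

Run:
```python
from h import *
for n in("top","side"):
    P=np.load(n+"0.npy").reshape(-1,3)
    def sel(lo,hi,x0,x1,y0,y1):
        return P[(P[:,2]>lo)&(P[:,2]<hi)&(P[:,0]>x0)&(P[:,0]<x1)&(P[:,1]>y0)&(P[:,1]<y1)]
    for nm,a in(("pin",(.18,.212,.4,.75,.2,.75)),("block",(.288,.306,.4,.75,-.3,.25)),("tail",(.255,.275,.4,.7,-.4,.3))):
        q=sel(*a)
        if len(q)<5: print(n,nm,len(q));continue
        m=np.median(q,0);(vx,vy,x,y)=cv2.fitLine(q[:,:2].astype(np.float32),cv2.DIST_HUBER,0,.01,.01).ravel()
        r=cv2.minAreaRect(q[:,:2].astype(np.float32))
        print(n,nm,len(q),m.round(4),'line dx/dy',round(vx/vy,4),'at',x.round(4),y.round(4),'x',q[:,0].min().round(4),q[:,0].max().round(4),'y',np.percentile(q[:,1],[0,1,99,100]).round(4),'z95',np.percentile(q[:,2],[5,50,95]).round(4),r)
P=np.load("top0.npy")
for v in range(264,292,3): print(v,[tuple(P[v,u].round(3)) for u in(176,188,230,262,288)])
```

```text
top pin 1086 [0.527 0.394 0.201] line dx/dy -0.0481 at 0.5271 0.3899 x 0.4995 0.554 y [0.2586 0.2611 0.5165 0.5188] z95 [0.1936 0.201  0.2058] ((0.5269753932952881, 0.38847479224205017), (0.04856863617897034, 0.259954035282135), 2.635820150375366)
top block 3145 [0.5219 0.0558 0.2967] line dx/dy 0.027 at 0.522 0.0557 x 0.4877 0.5564 y [-0.0446 -0.0424  0.1537  0.1556] z95 [0.2931 0.2967 0.3002] ((0.5223150849342346, 0.055406440049409866), (0.20019057393074036, 0.06432303786277771), 88.43418884277344)
top tail 97 [ 0.5175 -0.0585  0.2681] line dx/dy -0.0402 at 0.5157 -0.0385 x 0.4878 0.5537 y [-0.0798 -0.0794  0.156   0.1562] z95 [0.258  0.2681 0.2728] ((0.5090044736862183, 0.040711455047130585), (0.2376817762851715, 0.05823748931288719), 82.3512191772461)
side pin 715 [0.5312 0.3973 0.1995] line dx/dy -0.0504 at 0.5293 0.4277 x 0.5009 0.558 y [0.2579 0.2625 0.5162 0.5175] z95 [0.1909 0.1995 0.205 ] ((0.5277152061462402, 0.38732463121414185), (0.04950111731886864, 0.2598285377025604), 3.5913188457489014)
side block 1419 [0.5269 0.0588 0.2963] line dx/dy 0.0253 at 0.526 0.0575 x 0.4855
[... 2719 characters left out ...]
.515), np.float64(0.336), np.float64(0.006)), (np.float64(0.517), np.float64(0.271), np.float64(-0.001))]
288 [(np.float64(0.502), np.float64(0.554), np.float64(-0.001)), (np.float64(0.503), np.float64(0.524), np.float64(0.0)), (np.float64(0.505), np.float64(0.415), np.float64(0.016)), (np.float64(0.508), np.float64(0.335), np.float64(0.011)), (np.float64(0.51), np.float64(0.271), np.float64(-0.002))]
291 [(np.float64(0.495), np.float64(0.553), np.float64(0.004)), (np.float64(0.495), np.float64(0.523), np.float64(-0.0)), (np.float64(0.498), np.float64(0.415), np.float64(0.016)), (np.float64(0.5), np.float64(0.334), np.float64(0.02)), (np.float64(0.502), np.float64(0.27), np.float64(-0.001))]
```

Run:
```python
from h import *
a=1.077
for n in("top","side"):
    P=np.load(n+"0.npy").reshape(-1,3);P=P[~np.isnan(P[:,0])]
    r=P[:,:2]@[np.cos(a),np.sin(a)];t=P[:,:2]@[-np.sin(a),np.cos(a)]
    for b in np.arange(-.2,.8,.05):
        m=(r>b)&(r<b+.05)&(abs(t)<.12)&(P[:,2]>.15)
        if m.sum()>5: print(n,b.round(2),m.sum(),'z',np.percentile(P[m,2],[2,50,98]).round(3),'t',np.percentile(t[m],[2,98]).round(3))
```

```text
top 0.15 10 z [0.417 0.421 0.424] t [-0.12  -0.117]
top 0.2 419 z [0.385 0.417 0.425] t [-0.12  -0.093]
top 0.25 891 z [0.384 0.39  0.424] t [-0.119 -0.069]
top 0.3 957 z [0.384 0.389 0.424] t [-0.119 -0.055]
top 0.35 36 z [0.419 0.421 0.425] t [-0.12  -0.104]
top 0.45 504 z [0.492 0.539 0.56 ] t [0.017 0.039]
top 0.5 1041 z [0.314 0.547 0.562] t [0.017 0.054]
top 0.55 2037 z [0.288 0.526 0.558] t [0.015 0.097]
top 0.6 2773 z [0.371 0.546 0.554] t [0.008 0.115]
top 0.65 468 z [0.254 0.527 0.541] t [0.016 0.116]
side -0.1 19 z [0.306 0.308 0.314] t [-0.033  0.022]
side -0.05 340 z [0.291 0.316 0.325] t [-0.065  0.117]
side -0.0 789 z [0.265 0.308 0.324] t [-0.06   0.117]
side 0.05 527 z [0.215 0.264 0.314] t [-0.031  0.118]
side 0.15 24 z [0.496 0.596 0.607] t [-0.054  0.033]
side 0.2 409 z [0.384 0.574 0.625] t [-0.12   0.032]
side 0.25 1169 z [0.17  0.579 0.635] t [-0.116  0.093]
side 0.3 1171 z [0.378 0.596 0.628] t [-0.117  0.098]
side 0.35 932 z [0.401 0.593 0.613] t [-0.114  0.1  ]
side 0.4 889 z [0.523 0.577 0.596] t [0.024 0.101]
side 0.45 897 z [0.495 0.559 0.578] t [0.015 0.114]
side 0.5 1403 z [0.481 0.533 0.562] t [0.014 0.117]
side 0.55 1232 z [0.258 0.515 0.556] t [0.013 0.117]
side 0.6 2155 z [0.314 0.518 0.552] t [0.006 0.115]
side 0.65 1472 z [0.265 0.44  0.536] t [0.016 0.115]
```

servo_tool([
  [[100,0.037,-0.021,0.004,-8.2],[100,0.037,-0.021,0.004,-8.2],[100,0.037,-0.022,0.004,-8.2],[100,0.037,-0.022,0.003,-8.2],[100,0.037,-0.022,0,-8.2],[100,0.037,-0.022,0,-8.2],[100,0.037,-0.022,0,-8.2],[100,0.037,-0.021,0,-8.2]],
])

```text
time: 0.9
tool_pos: [0.5259, 0.4073, 0.2644]
tool_rot: [-0.0, 0.691, 0.723, -0.0]
contact_force: [-0.5, 0.2, -0.5]
gripper_width: 1.0
grasp_force: 0.0
```

servo_tool([
  [[100,0,0,-0.018,0],[100,0,0,-0.018,0],[100,0,0,-0.018,0],[100,0,0,-0.015,0],[40,0,0,0,0],[0,0,0,0,0],[0,0,0,0,0],[0,0,0,0,0]],
])

```text
time: 1.7
tool_pos: [0.5252, 0.4091, 0.1975]
tool_rot: [0.0, 0.689, 0.725, 0.001]
contact_force: [0.4, 0.3, 0.4]
gripper_width: 0.327
grasp_force: 0.0
```

servo_tool([
  [[0,0,0,0,0],[0,0,0,0,0],[0,0,0,0,0],[0,0,0,0,0],[0,0,0,0,0],[0,0,0,0,0],[0,0,0,0,0],[0,0,0,0,0]],
])

```text
time: 2.5
tool_pos: [0.5254, 0.409, 0.1974]
tool_rot: [0.0, 0.689, 0.725, 0.001]
contact_force: [-1.0, 0.5, 5.4]
gripper_width: 0.159
grasp_force: 58.7
```

servo_tool([
  [[0,0,0,0.01,0],[0,0,0,0.015,0],[0,0,0,0.02,0],[0,0,0,0.015,-1],[0,0,0,0.01,-1.2],[0,0,0,0,-1.2],[0,0,0,0,-1],[0,0,0,0,0]],
])

```text
time: 3.3
tool_pos: [0.5242, 0.4083, 0.2644]
tool_rot: [-0.0, 0.716, 0.698, -0.001]
contact_force: [0.5, 0.4, -3.6]
gripper_width: 0.163
grasp_force: 58.5
```

```bash
cat > pose.py <<'E'
from h import *
def fit(P,lo,hi,y0,y1,x0=.45,x1=.6):
    q=P[(P[:,2]>lo)&(P[:,2]<hi)&(P[:,0]>x0)&(P[:,0]<x1)&(P[:,1]>y0)&(P[:,1]<y1)]
    return q
def run(tag,zc=.265,ymin=.17,ymax=.6):
    for n in("top","side"):
        f=grab_frame(n);P=cloud(f);np.save(f"{n}_{tag}.npy",P);save(f,f"{n}_{tag}.png")
        q=fit(P.reshape(-1,3),zc-.022,zc+.02,ymin,ymax)
        print(n,len(q),'y',np.percentile(q[:,1],[0,2,98,100]).round(4))
        for y in np.arange(ymin,ymax,.02):
            s=q[abs(q[:,1]-y)<.01]
            if len(s)>8: print('  y%.3f n%d x %.4f..%.4f ztop %.4f'%(y,len(s),*np.percentile(s[:,0],[3,97]),np.percentile(s[:,2],95)))
E
python3 - <<'E'
from pose import *
run("lift")
print(manip.state()["tool_pos"],manip.state()["contact_force"])
E
```

```text
top 403 y [0.2578 0.2598 0.3652 0.37  ]
  y0.250 n9 x 0.5157..0.5252 ztop 0.2703
  y0.270 n70 x 0.5134..0.5276 ztop 0.2722
  y0.290 n80 x 0.5143..0.5292 ztop 0.2716
  y0.310 n71 x 0.5157..0.5286 ztop 0.2722
  y0.330 n75 x 0.5155..0.5302 ztop 0.2721
  y0.350 n74 x 0.5167..0.5298 ztop 0.2731
  y0.370 n24 x 0.5181..0.5313 ztop 0.2706
side 590 y [0.2553 0.2631 0.515  0.5162]
  y0.270 n43 x 0.5160..0.5310 ztop 0.2708
  y0.290 n44 x 0.5180..0.5319 ztop 0.2717
  y0.310 n44 x 0.5170..0.5320 ztop 0.2712
  y0.330 n44 x 0.5181..0.5319 ztop 0.2711
  y0.350 n46 x 0.5196..0.5322 ztop 0.2715
  y0.370 n27 x 0.5167..0.5338 ztop 0.2719
  y0.410 n65 x 0.5144..0.5476 ztop 0.2794
  y0.430 n51 x 0.5207..0.5352 ztop 0.2712
  y0.450 n49 x 0.5207..0.5359 ztop 0.2707
  y0.470 n52 x 0.5226..0.5367 ztop 0.2710
  y0.490 n49 x 0.5223..0.5378 ztop 0.2730
  y0.510 n67 x 0.5196..0.5405 ztop 0.2751
[0.52433872 0.40829682 0.26456818] [-0.69012111 -0.32660453 -3.9556907 ]
```

Run:
```python
from pose import *
for n in("top","side"):
    P=np.load(n+"_lift.npy").reshape(-1,3)
    q=fit(P,.285,.31,-.1,.2)
    print(n,'y',np.percentile(q[:,1],[0,.5,99.5,100]).round(4))
    A=[]
    for y in np.arange(-.03,.15,.02):
        s=q[abs(q[:,1]-y)<.01];A.append((y,*np.percentile(s[:,0],[2,98]),np.median(s[:,2])))
    A=np.array(A);print(A.round(4)); m=A[:,1:3].mean(1);p=np.polyfit(A[:,0],m,1);print('slope',p,'at .155',np.polyval(p,.155),'at .3',np.polyval(p,.3))
    q=fit(P,.250,.285,.25,.375)
    B=[(y,*np.percentile(q[abs(q[:,1]-y)<.01][:,0],[2,98])) for y in np.arange(.27,.37,.02)];B=np.array(B);p=np.polyfit(B[:,0],B[:,1:].mean(1),1);print('pin',p,np.polyval(p,.3))
    s=q[:,0]-np.polyval(p,q[:,1]);print('ridge z',np.median(q[abs(s)<.003,2]))
    # block front face points
    f=P[(P[:,2]>.238)&(P[:,2]<.292)&(P[:,1]>.14)&(P[:,1]<.165)&(P[:,0]>.48)&(P[:,0]<.57)]
    if len(f)>20: print('front',len(f),np.median(f[:,1]),np.percentile(f[:,0],[2,98]))
```

```text
top y [-0.0448 -0.0439  0.1552  0.1556]
[[-0.03    0.4894  0.5502  0.2965]
 [-0.01    0.489   0.5512  0.2965]
 [ 0.01    0.4905  0.551   0.2964]
 [ 0.03    0.49    0.5524  0.2967]
 [ 0.05    0.4915  0.5521  0.2968]
 [ 0.07    0.491   0.5533  0.2966]
 [ 0.09    0.4925  0.5546  0.2967]
 [ 0.11    0.4921  0.5543  0.2967]
 [ 0.13    0.4935  0.5557  0.2968]]
slope [0.02891108 0.52045273] at .155 0.5249339466507008 at .3 0.5291260537827672
pin [0.03457152 0.51134199] 0.5217134495411185
ridge z 0.26915890743566784
front 41 0.15530997152393605 [0.49293767 0.55416621]
side y [-0.0483 -0.0457  0.1547  0.1554]
[[-0.03    0.49    0.5541  0.2962]
 [-0.01    0.4912  0.5544  0.2957]
 [ 0.01    0.4912  0.5561  0.2959]
 [ 0.03    0.4922  0.5553  0.2963]
 [ 0.05    0.4929  0.5556  0.2963]
 [ 0.07    0.4931  0.5576  0.2964]
 [ 0.09    0.4959  0.5572  0.2968]
 [ 0.11    0.4944  0.558   0.2963]
 [ 0.13    0.4952  0.5587  0.2966]]
slope [0.03107379 0.52305776] at .155 0.5278742014860979 at .3 0.5323799017195424
pin [0.02132987 0.5179859 ] 0.5243848594259901
ridge z 0.26779225046796007
front 249 0.15263108384064433 [0.49230499 0.55931441]
```

View pics/side_lift.png

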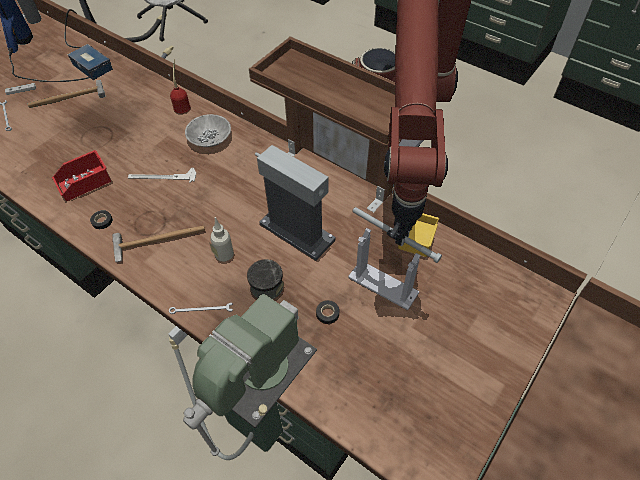

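The side view shows the pin held level clear of the rest, with its tip at about (355,211). It is aligned with the bore to within about 7.5 mm in x and 3 mm in z, so I correct that and close in.

servo_tool([
  [[0,0.0035,0,0.0015,-0.1],[0,0.004,0,0.0015,0],[0,-0.0003,-0.01,0,0],[0,-0.0006,-0.02,0,0],[0,-0.0006,-0.02,0,0],[0,-0.0005,-0.02,0,0],[0,-0.0003,-0.01,0,0],[0,0,0,0,0]],
])

```text
time: 4.2
tool_pos: [0.5302, 0.327, 0.2693]
tool_rot: [0.0, 0.718, 0.697, 0.0]
contact_force: [0.4, 0.1, -3.4]
gripper_width: 0.164
grasp_force: 58.6
```

Run:
```python
from pose import *
s=manip.state();print(s["tool_pos"],s["tool_rot"],s["contact_force"])
for n in("top","side"):
    f=grab_frame(n);P=cloud(f).reshape(-1,3)
    save(f,n+"_pre.png",(300,240,400,320) if n=="top" else (290,150,400,230),7)
    q=fit(P,.250,.285,.16,.285)
    print(n,q[:,1].min())
    B=np.array([(y,*np.percentile(q[abs(q[:,1]-y)<.01][:,0],[2,98])) for y in np.arange(.19,.28,.02)]);p=np.polyfit(B[:,0],B[:,1:].mean(1),1);print('pin',p,'at .25',np.polyval(p,.25),'mouth',np.polyval(p,.155))
    r=q[:,0]-np.polyval(p,q[:,1]);r=q[abs(r)<.003];print('ridge z',np.median(r[:,2]),np.polyfit(r[:,1],r[:,2],1))
```

```text
[0.53018392 0.32696974 0.26925557] [6.06398791e-05 7.17515816e-01 6.96542182e-01 1.98389448e-04] [ 0.3878136   0.07419384 -3.4446047 ]
top 0.1771170489429321
pin [0.02782343 0.52132179] at .25 0.5282776487655847 mouth 0.525634423296376
ridge z 0.2732721261837011 [0.0152031  0.26989518]
side 0.1768797679486914
pin [0.03673533 0.52199778] at .25 0.5311816077770223 mouth 0.5276917515634283
ridge z 0.2725671258292796 [-0.0013531  0.2726559]
```

servo_tool([
  [[0,-0.0003,0,-0.001,0],[0,-0.0001,-0.005,0,0],[0,-0.0002,-0.006,0,0],[0,-0.0002,-0.006,0,0],[0,-0.0001,-0.004,0,0],[0,-0.0001,-0.003,0,0],[0,-0.0001,-0.003,0,0],[0,0,0,0,0]],
])

```text
time: 5.1
tool_pos: [0.5289, 0.3012, 0.2681]
tool_rot: [0.0, 0.717, 0.697, 0.0]
contact_force: [-0.6, -0.1, -3.6]
gripper_width: 0.165
grasp_force: 58.6
```

servo_tool([
  [[0,-0.0001,-0.004,0,0],[0,-0.0001,-0.005,0,0],[0,-0.0001,-0.005,0,0],[0,-0.0001,-0.005,0,0],[0,-0.0002,-0.005,0,0],[0,-0.0001,-0.004,0,0],[0,0,0,0,0],[0,0,0,0,0]],
])

```text
time: 5.9
tool_pos: [0.5282, 0.2735, 0.268]
tool_rot: [-0.0, 0.717, 0.697, 0.0]
contact_force: [0.4, -0.4, -3.1]
gripper_width: 0.166
grasp_force: 58.6
```

servo_tool([
  [[0,-0.0001,-0.005,0,0],[0,-0.0001,-0.005,0,0],[0,-0.0002,-0.006,0,0],[0,-0.0002,-0.006,0,0],[0,-0.0002,-0.006,0,0],[0,-0.0001,-0.006,0,0],[0,-0.0001,-0.004,0,0],[0,0,0,0,0]],
])

```text
time: 6.7
tool_pos: [0.5272, 0.235, 0.268]
tool_rot: [0.0, 0.717, 0.697, 0.0]
contact_force: [0.6, 0.1, -4.6]
gripper_width: 0.161
grasp_force: 58.6
```

servo_tool([
  [[0,-0.0001,-0.005,0,0],[0,-0.0001,-0.006,0,0],[0,-0.0002,-0.006,0,0],[0,-0.0002,-0.006,0,0],[0,-0.0002,-0.006,0,0],[0,-0.0001,-0.006,0,0],[0,0,0,0,0],[0,0,0,0,0]],
])

```text
time: 7.5
tool_pos: [0.5263, 0.2005, 0.2681]
tool_rot: [-0.0, 0.717, 0.697, 0.0]
contact_force: [-0.5, 0.6, -3.1]
gripper_width: 0.164
grasp_force: 58.6
```

servo_tool([
  [[30,0,0,0,0],[60,0,0,0,0],[100,0,0,0,0],[100,0,0,0,0],[100,0,0,0,0],[100,0,0,0,0],[100,0,0,0,0],[100,0,0,0,0]],
])

```text
time: 8.3
tool_pos: [0.5263, 0.2006, 0.268]
tool_rot: [0.0, 0.717, 0.697, 0.0]
contact_force: [-0.1, -0.3, -0.3]
gripper_width: 1.0
grasp_force: 0.0
```

servo_tool([
  [[100,0.0002,0.008,0,0],[100,0.0003,0.011,0,0],[100,0.0004,0.014,0,0],[100,0.0004,0.014,0,0],[100,0.0003,0.012,0,0],[100,0.0003,0.009,0,0],[100,0,0,0,0],[100,0,0,0,0]],
])

```text
time: 9.1
tool_pos: [0.5282, 0.2688, 0.2679]
tool_rot: [0.0, 0.717, 0.698, -0.0]
contact_force: [-0.1, -0.3, 0.0]
gripper_width: 0.998
grasp_force: 0.0
```

Run:
```python
from pose import *
s=manip.state();print(s["tool_pos"],s["contact_force"],s["grasp_force"])
for n in("top","side"):
    f=grab_frame(n);P=cloud(f).reshape(-1,3)
    save(f,n+"_rel.png",None if n=="top" else (270,130,450,265),4)
    q=fit(P,.245,.285,.16,.33)
    print(n,len(q),'ymax',np.percentile(q[:,1],[98,100]))
    for y in np.arange(.165,.33,.01):
        t=q[abs(q[:,1]-y)<.006]
        if len(t)>8: print('  %.3f x %.4f %.4f ztop %.4f'%(y,*np.percentile(t[:,0],[3,97]),np.percentile(t[:,2],80)))
```

```text
[0.528153   0.26877784 0.26789236] [-0.10873348 -0.33526212  0.02640602] 0.0
top 167 ymax [0.22912606 0.26024748]
  0.165 x 0.5177 0.5322 ztop 0.2721
  0.175 x 0.5176 0.5320 ztop 0.2722
  0.185 x 0.5192 0.5332 ztop 0.2715
  0.195 x 0.5189 0.5338 ztop 0.2711
  0.205 x 0.5214 0.5334 ztop 0.2687
  0.225 x 0.5209 0.5342 ztop 0.2706
side 320 ymax [0.30832111 0.31025004]
  0.165 x 0.5225 0.5346 ztop 0.2714
  0.175 x 0.5185 0.5358 ztop 0.2719
  0.185 x 0.5213 0.5354 ztop 0.2709
  0.195 x 0.5198 0.5368 ztop 0.2713
  0.205 x 0.5245 0.5355 ztop 0.2708
  0.255 x 0.4832 0.5704 ztop 0.2751
  0.265 x 0.4839 0.5859 ztop 0.2769
  0.275 x 0.4830 0.5860 ztop 0.2788
  0.285 x 0.4841 0.5383 ztop 0.2694
  0.295 x 0.5211 0.5414 ztop 0.2692
  0.305 x 0.5196 0.5415 ztop 0.2705
```

View pics/side_rel.png

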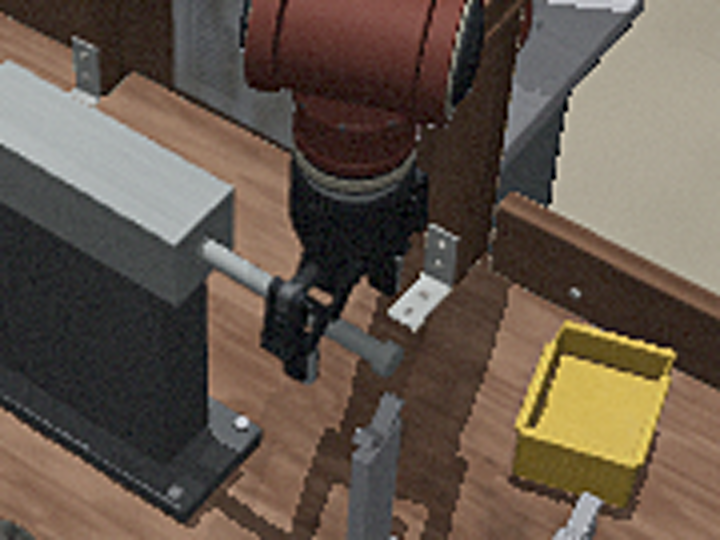

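The crop shows the pin in the bore with the open fingers straddling it near the head. The head is at about (385,355) in the crop and drooping slightly. Next I regrip lower and swing it level.

servo_tool([
  [[100,0,0,-0.002,0],[100,0,0,-0.002,0],[50,0,0,0,0],[20,0,0,0,0],[0,0,0,0,0],[0,0,0,0,0],[0,0,0,0,0],[0,0,0,0,0]],
])

```text
time: 10.0
tool_pos: [0.5282, 0.2686, 0.2642]
tool_rot: [-0.0, 0.717, 0.697, 0.0]
contact_force: [-0.4, 0.1, 1.6]
gripper_width: 0.165
grasp_force: 58.4
```

servo_tool([
  [[0,0,0,0,0],[0,0,0,0,0],[0,0,0,0,0],[0,0,0,0,0],[0,0,0,0,0],[0,0,0,0,0],[0,0,0,0,0],[0,0,0,0,0]],
])

```text
time: 10.8
tool_pos: [0.5282, 0.2686, 0.2641]
tool_rot: [0.0, 0.717, 0.697, 0.0]
contact_force: [-2.3, 0.6, 2.2]
gripper_width: 0.163
grasp_force: 58.5
```

servo_tool([
  [[0,0,0,0.001,0],[0,0,0,0.001,0],[0,0,0,0.0005,0],[0,0,0,0.0005,0],[0,0,0,0,0],[0,0,0,0,0],[0,0,0,0,0],[0,0,0,0,0]],
])

```text
time: 11.6
tool_pos: [0.5281, 0.2686, 0.2668]
tool_rot: [-0.0, 0.717, 0.697, -0.0]
contact_force: [-1.7, 0.3, -2.9]
gripper_width: 0.161
grasp_force: 58.4
```

Run:
```python
from pose import *
s=manip.state();print(s["tool_pos"],s["contact_force"],s["ft_torque"])
for k in range(2):
    f=grab_frame("side");P=cloud(f).reshape(-1,3)
    q=fit(P,.25,.285,.162,.32,.50,.56)
    for a,b in((.162,.18),(.18,.195),(.195,.215),(.287,.298),(.3,.31)):
        t=q[(q[:,1]>a)&(q[:,1]<b)]
        print(a,len(t),np.percentile(t[:,2],[70,85,95]).round(4),np.percentile(t[:,0],[3,97]).round(4))
```

```text
[0.52808482 0.26859044 0.26681559] [-1.66874905  0.26757774 -2.93821068] [ 0.14873721 -0.01170652  0.00096697]
0.162 38 [0.2709 0.2721 0.273 ] [0.5217 0.5354]
0.18 29 [0.2707 0.2715 0.2726] [0.5222 0.5368]
0.195 43 [0.2705 0.2719 0.2739] [0.5211 0.5349]
0.287 23 [0.2703 0.2716 0.2735] [0.5241 0.5393]
0.3 48 [0.2717 0.2745 0.2759] [0.5205 0.5423]
0.162 37 [0.2707 0.2725 0.2742] [0.5223 0.5361]
0.18 31 [0.2704 0.2719 0.2736] [0.5211 0.5358]
0.195 43 [0.2707 0.2719 0.2735] [0.5223 0.537 ]
0.287 23 [0.2721 0.2745 0.2754] [0.527  0.5397]
0.3 45 [0.272  0.2744 0.2755] [0.52   0.5438]
```

servo_tool([
  [[0,-0.0001,-0.003,0,0],[0,-0.0001,-0.004,0,0],[0,-0.0001,-0.005,0,0],[0,-0.0001,-0.005,0,0],[0,-0.0001,-0.005,0,0],[0,-0.0001,-0.005,0,0],[0,-0.0001,-0.003,0,0],[0,0,0,0,0]],
])

```text
time: 12.5
tool_pos: [0.5275, 0.2381, 0.267]
tool_rot: [0.0, 0.717, 0.697, -0.0]
contact_force: [-0.6, 0.2, -2.2]
gripper_width: 0.162
grasp_force: 58.4
```

servo_tool([
  [[0,-0.0001,-0.003,0,0],[0,-0.0001,-0.003,0,0],[0,-0.0001,-0.003,0,0],[0,-0.0001,-0.003,0,0],[0,-0.0001,-0.002,0,0],[0,0,-0.001,0,0],[0,0,0,0,0],[0,0,0,0,0]],
])

```text
time: 13.3
tool_pos: [0.527, 0.2235, 0.267]
tool_rot: [0.0, 0.717, 0.697, -0.0]
contact_force: [-0.4, -0.1, -1.8]
gripper_width: 0.166
grasp_force: 58.5
```

servo_tool([
  [[0,0,-0.001,0,0],[0,0,-0.001,0,0],[0,-0.0001,-0.001,0,0],[0,0,-0.001,0,0],[0,0,-0.001,0,0],[0,0,-0.001,0,0],[0,-0.0001,-0.001,0,0],[0,0,-0.001,0,0]],
])

```text
time: 14.1
tool_pos: [0.5268, 0.2163, 0.2671]
tool_rot: [-0.001, 0.717, 0.697, 0.001]
contact_force: [-0.7, 4.4, -1.9]
gripper_width: 0.161
grasp_force: 58.4
```

servo_tool([
  [[0,0,-0.001,0,0],[0,0,-0.001,0,0],[0,-0.0001,-0.001,0,0],[0,0,-0.001,0,0],[0,0,0,0,0],[0,0,0,0,0],[0,0,0,0,0],[0,0,0,0,0]],
])

```text
time: 14.9
tool_pos: [0.5267, 0.2116, 0.2671]
tool_rot: [0.0, 0.717, 0.697, -0.0]
contact_force: [-1.3, 3.8, -0.8]
gripper_width: 0.167
grasp_force: 58.5
```

servo_tool([
  [[0,0,-0.0005,0,0],[0,0,-0.0005,0,0],[0,0,-0.0005,0,0],[0,0,0,0,0],[0,0,0,0,0],[0,0,0,0,0],[0,0,0,0,0],[0,0,0,0,0]],
])

```text
time: 15.7
tool_pos: [0.5267, 0.2101, 0.2671]
tool_rot: [0.0, 0.717, 0.697, 0.0]
contact_force: [-1.9, 3.8, -1.5]
gripper_width: 0.16
grasp_force: 58.5
```

servo_tool([
  [[0,0,-0.0005,0,0],[0,0,-0.0005,0,0],[0,0,-0.0005,0,0],[0,0,0,0,0],[0,0,0,0,0],[0,0,0,0,0],[0,0,0,0,0],[0,0,0,0,0]],
])

```text
time: 16.5
tool_pos: [0.5267, 0.2087, 0.2671]
tool_rot: [-0.0, 0.717, 0.697, 0.0]
contact_force: [-1.8, 4.5, -1.0]
gripper_width: 0.161
grasp_force: 58.5
```

servo_tool([
  [[0,0,-0.0005,0,0],[0,0,-0.0005,0,0],[0,0,0,0,0],[0,0,0,0,0],[0,0,0,0,0],[0,0,0,0,0],[0,0,0,0,0],[0,0,0,0,0]],
])

```text
time: 17.3
tool_pos: [0.5267, 0.208, 0.2671]
tool_rot: [-0.0, 0.717, 0.697, 0.0]
contact_force: [-0.6, 6.0, -1.4]
gripper_width: 0.158
grasp_force: 58.5
```

servo_tool([
  [[0,0,-0.0005,0,0],[0,0,-0.0005,0,0],[0,0,0,0,0],[0,0,0,0,0],[0,0,0,0,0],[0,0,0,0,0],[0,0,0,0,0],[0,0,0,0,0]],
])

```text
time: 18.1
tool_pos: [0.5266, 0.2075, 0.2671]
tool_rot: [-0.001, 0.717, 0.697, 0.001]
contact_force: [-2.1, 7.6, -1.3]
gripper_width: 0.165
grasp_force: 58.5
```

servo_tool([
  [[0,0,-0.0005,0,0],[0,0,-0.0005,0,0],[0,0,0,0,0],[0,0,0,0,0],[0,0,0,0,0],[0,0,0,0,0],[0,0,0,0,0],[0,0,0,0,0]],
])

```text
time: 18.9
tool_pos: [0.5266, 0.207, 0.2671]
tool_rot: [-0.001, 0.717, 0.698, 0.001]
contact_force: [-1.6, 10.1, -1.8]
gripper_width: 0.164
grasp_force: 58.5
```

servo_tool([
  [[0,0,-0.0005,0,0],[0,0,-0.0005,0,0],[0,0,-0.0005,0,0],[0,0,-0.0005,0,0],[0,0,0,0,0],[0,0,0,0,0],[0,0,0,0,0],[0,0,0,0,0]],
])

```text
time: 19.7
tool_pos: [0.5266, 0.206, 0.2672]
tool_rot: [-0.002, 0.716, 0.698, 0.002]
contact_force: [-0.9, 13.1, -1.3]
gripper_width: 0.165
grasp_force: 58.4
```

Run:
```python
from pose import *
s=manip.state();print(s["tool_pos"],s["contact_force"],s["grasp_force"])
f=grab_frame("top");P=cloud(f).reshape(-1,3);save(f,"top_press.png",(300,240,480,330),4)
P0=np.load("top0.npy").reshape(-1,3)
for A in(P0,P):
    t=A[(A[:,2]>.25)&(A[:,2]<.28)&(A[:,1]<-.05)&(A[:,1]>-.15)&(abs(A[:,0]-.518)<.02)];print('tail',len(t),t[:,1].min())
f=grab_frame("side");P=cloud(f).reshape(-1,3);q=fit(P,.24,.285,.16,.33,.5,.555);print('head',np.percentile(q[:,1],[97,99,100]))
```

```text
[0.52661434 0.20601137 0.26717241] [-0.87558116 13.07741567 -1.26682195] 58.446078300476074
tail 66 -0.0798273825256991
tail 96 -0.09316115345217357
head [0.24593116 0.24660418 0.24677855]
```

servo_tool([
  [[0,0,-0.0005,0,0],[0,0,-0.0003,0,0],[0,0,0,0,0],[0,0,0,0,0],[0,0,0,0,0],[0,0,0,0,0],[0,0,0,0,0],[0,0,0,0,0]],
])

```text
time: 20.6
tool_pos: [0.5266, 0.2056, 0.2672]
tool_rot: [-0.002, 0.716, 0.698, 0.003]
contact_force: [-0.3, 14.4, -2.1]
gripper_width: 0.162
grasp_force: 58.4
```

servo_tool([
  [[0,0,0.001,0,0],[0,0,0.001,0,0],[0,0,0.001,0,0],[0,0,0.001,0,0],[0,0,0,0,0],[0,0,0,0,0],[0,0,0,0,0],[0,0,0,0,0]],
])

```text
time: 21.4
tool_pos: [0.5267, 0.2077, 0.2671]
tool_rot: [-0.001, 0.717, 0.698, 0.001]
contact_force: [-0.7, 8.1, -1.8]
gripper_width: 0.164
grasp_force: 58.5
```

servo_tool([
  [[0,0,0.001,0,0],[0,0,0.001,0,0],[0,0,0,0,0],[30,0,0,0,0],[60,0,0,0,0],[100,0,0,0,0],[100,0,0,0,0],[100,0,0,0,0]],
])

```text
time: 22.2
tool_pos: [0.5268, 0.2086, 0.2671]
tool_rot: [0.0, 0.717, 0.697, -0.0]
contact_force: [-0.5, 0.0, 0.7]
gripper_width: 0.957
grasp_force: 0.0
```

servo_tool([
  [[100,0,0,0,0],[100,0,0,0.01,0],[100,0,0,0.02,0],[100,0,0,0.025,0],[100,0,0,0.025,0],[100,0,0,0.02,0],[100,0,0.02,0,0],[100,0,0,0,0]],
])

```text
time: 23.0
tool_pos: [0.5269, 0.23, 0.369]
tool_rot: [0.0, 0.716, 0.698, 0.001]
contact_force: [-0.6, -0.7, -1.1]
gripper_width: 0.999
grasp_force: 0.0
```

Run:
```python
from pose import *
s=manip.state();print(s["tool_pos"],s["contact_force"],s["grasp_force"])
f=grab_frame("top");P=cloud(f).reshape(-1,3)
t=P[(P[:,2]>.25)&(P[:,2]<.28)&(P[:,1]<-.05)&(P[:,1]>-.15)&(abs(P[:,0]-.518)<.02)];print('tail',t[:,1].min())
f=grab_frame("side");P=cloud(f).reshape(-1,3);q=fit(P,.24,.285,.16,.33,.5,.555);print('head',np.percentile(q[:,1],[97,99,100]))
save(f,"side_end.png",(230,110,410,245),4)
```

```text
[0.52692531 0.23002025 0.36900228] [-0.59662196 -0.69601447 -1.14482894] 0.0
tail -0.08857753993635166
head [0.25002165 0.25077109 0.2513642 ]
```

View pics/side_end.png

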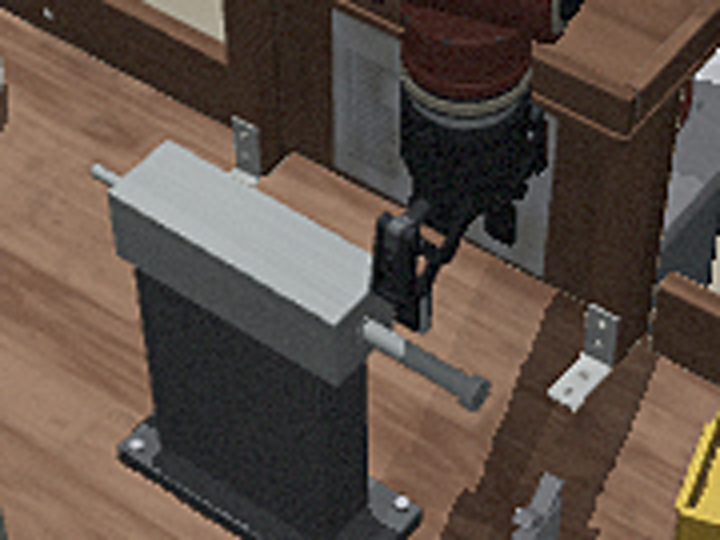

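The pin is seated with its head at about (475,390) in the crop, the gripper is clear above it, and the tail is roughly 8 mm further out at the rear. I'm handing it in.

```bash
python3 -c "
from plant import manip
print(manip.job_done())"
```

```text
the job is handed in; nothing more can be done
None
```

I handed the job in at about 23 s: the pin is about 165 mm deep in the bore with the plunger pushed all the way back (tail about 8 mm further out), pressed home at 14.4 N on the wrist sensor and let go. No verdict came back.

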